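# Clamp a board with a T-stud against a sprung plate

## Robot

A 6-joint arm with a two-finger parallel gripper is mounted at the origin on the work surface. World frame = base frame: x ahead of the robot, y to its left, z up, the work surface at z = 0. Lengths are in mm, angles in rad, forces in N, time in s.
With the tool pointing down it reaches from about 250 to 725 mm from the base axis. Payload 4 kg.
Tool frame: the origin (TCP) lies between the finger pads; the fingertips stand robot.finger_overhang ahead of it and the grasp point (between the pads) lies 11 mm behind it (robot.finger_overhang is the distance from the TCP to the fingertips, in mm); z points along the fingers, x is the direction in which the jaws open and shut, and the axes are right-handed (so a half turn about z gives the same grasp; the last joint's range is limited). The gripper opens to 85 mm and grips with 20 to 120 N. Pads are 22 mm wide; open, the fingers measure 114 mm over their backs; the gripper's body (76 mm by 85 mm) begins 54 mm behind the grasp point. The pads swing forward as they close: fully open they stand 13 mm farther back than shut.
Start: joints at [-1.16, 0.241, 0.005, 1.335, 0, 1.571], TCP at [199.67, -458.401, 239.306] pointing down, gripper open.
Joint ranges: [-2.72, 2.72], [-1.05, 1.87], [-1.09, 1.28], [-1.99, 2.15], [-1.42, 1.44], [-3.14, 3.14]. Speed limits (rad/s): [2.79, 2.79, 3.14, 3.14, 3.14, 3.14].

## Interface

Orientations are given as a unit quaternion [x, y, z, w].
In Python, from bench import robot, imaging gives the robot as it stands. The module is installed in compiled form; this text tells all that it offers.
- The arm moves only by the tool carry_out, never from a script. Its argument "plan" is text: rows parted by semicolons, each of 5 numbers parted by spaces: the finger opening in mm, from 0 to 85.4, then the shift along the tool's x, y, z in units of 30 mm (1.0 is 30 mm), then the turn about the tool's z in rad. A call has 1 to 12 rows; each row shifts and turns the commanded pose from where the row before left it, along the tool's axes as they then stand; what a row does not reach is not made up. A row lasts 1/10 s, in which the tool goes at most 50 mm and 8.59 degrees, less where a joint would pass 70% of its speed; a pose out of reach is approached as far as the arm can. A call is refused whole if a number of a shift passes 1 or a number of a turn 0.15, either way. A call with a gripper value outside its range is refused whole. The fingers move at their own pace and stop on an object; "grip_force" is the grip in N (left out, the last holds). Time passes only in rows, so rows that do not move let the fingers close. It gives the time, the measured TCP pose, the force and the opening at its end, in the units of the state.
- robot.sense(): the state, without advancing time (a new reading comes with each control period).
- imaging.camera(name): name is "scene" or "side" or "wrist"; returns (picture, depth): 384x512x3 uint8, red, green, blue; 384x512 float32, mm along the optical axis (not along the pixel's ray), 0 where there is no reading.
- imaging.get_calibration(name): a dict with "intrinsics" (3x3 intrinsics, pixels), "eye" and "orientation" of the camera in the world. Camera axes: x right, y up, looking along -z (the intrinsics and any distortion apply to the point x, -y, -z); pixel columns grow to the right and rows downward; lengths in mm; the calibration is good to about 2 mm. A picture is of the moment at which its call begins: read the wrist's pose just before it. get_calibration takes no time and is no camera call; for the wrist camera it gives the pose at the moment of the call.
- robot.sign_off(): hands the job in, once; it reports no verdict.
The state is a dict: "t": time; "qpos": joint angles; "joint_vel": joint speeds; "effort": joint torques, N m; "ee_pos": TCP position; "orientation": TCP orientation; "ft_force": force on the tool from outside, world axes, zero at the start; "moment": the same for the moment, N m; "width": finger opening in mm.
Only numpy, scipy, OpenCV 4.12 (cv2) and the standard library are available. Lean on these libraries where they do the work, as an engineer would, in place of code of your own. Each camera call takes 0.05 s, during which the arm holds its last target.

## Task

Clamp the board in the jig: take the stop stud with the bar handle out of the rack, drop its T head into the slot between the open end and the board, and slide it along, handle in line with the slot, so that its collar pushes the board against the sprung plate and pushes the plate back. Feel for the hidden place under the slot where the stud will turn, never forcing it; give it a quarter turn there so that it locks, and let go, leaving the board held tight between stud and sprung plate. Move the board only with the stud, never with the gripper, and leave the rest of the bench as it is.

Things in the scene. Friction and masses are not known exactly. Their poses are not given: they have to be found in the camera images.
- jig_slot (a point): Point on the centre line of the jig's T-slot, level with the deck's top; x runs along the slot towards the sprung plate, y across it, z up. The slot is open to above all along, from x = -200 mm (its open end). Opening 16 mm wide between lips 10 mm thick; under them the channel is 17 mm wide, so the T head cannot turn, its floor 30 mm below the deck's top.
- jig: Fixed clamping jig, origin 42 mm below point jig_slot, same axes: deck 42 mm high, 190 mm wide, from x = -200 to +245 mm. THE LOCKING PLACE: under the lips, out of sight, the channel widens to 40 mm over 38 mm of its length; its middle lies anywhere between x = 22 and 52 mm, another each time. A head turns fully only if its centre is within about 3 mm of that middle; elsewhere it jams, after 0.15 to 0.6 rad.
- plate_face (a point): Middle of the foot of the face of the sprung steel plate, 120 mm wide, 32 mm high, level with the deck's top, same axes as jig_slot; 130 mm along x from it at rest. The board's far end must lie against this face.
- plate (a joint): How far the sprung plate is pushed back along +x (m): 0 at rest, at most 0.08. The spring pushes back with 2 N at rest plus 1 N for each 10 mm. Two wooden side rails, 14 mm high, at y = +-70 mm on the deck guide board and plate.
- board_center (a point): Centre of a loose plain wooden board, 110 mm (x, along the slot) x 120 mm (y) x 22 mm thick, 0.15 to 0.33 kg, lying flat on the deck across the slot between the side rails, its far end (55 mm along +x) 20 to 50 mm short of the plate at the start. The deck before its near end is free.
- board: The same board's origin: centre of its underside, same axes.
- stud_grip (a point): Centre of the black bar handle of the loose stop stud (0.19 to 0.31 kg), on the stud's axis; z up, x along the handle. Handle 76 mm long (x), 38 mm high, its waist 36 mm long and 14 mm wide, its two ends 26 mm wide. Below it a steel collar 48 mm in diameter, 24 mm high, its underside 53 mm below this point, rests on the rack's or deck's top. On the deck the handle clears the board's top by 12 mm.
- stud: The same stud's origin: on its axis, at the collar's underside, same axes. A half turn about its axis makes no difference. In the slot it slides freely, with 1.8 mm of play up and down. Once turned, the sprung board pushes it back by up to 15 mm until the head rests on the near end wall of the wide place; it may then lean by some 4 degrees.
- stud_head (a point): Centre of the stud's T head, 69.3 mm below the handle's centre, same axes: a flat bar 32 mm long (x, in line with the handle), 13 mm wide, 9 mm high, its underside 21 mm below the collar's. With the handle in line with the slot it passes the lips with 1.5 mm to spare each side and the collar rests on the deck; turned a quarter turn, either way, it lies under the lips in the wide place and can neither lift out nor leave that place.
- rack_top (a point): Fixed dark wooden rack, 80 x 210 mm (x, y), 45 mm high, with two 39 mm square sockets 110 mm apart along its y, in which the two studs hang by their collars. Point at the centre of its top.
- knobstud_grip (a point): The other stud in the rack, with the same collar but a round black knob, 48 mm in diameter, and a round foot: not needed, stays in its socket. Point at the middle of its knob, 49 mm above the collar's underside.
- glue: White bottle, 60 mm diameter, 170 mm high, standing; stays. Origin under its centre.
- tin: Low tin, 90 mm diameter, 70 mm high; stays. Origin under its centre.
- mallet: Hammer lying on the bench; stays.
- brush: Brush lying on the bench; stays.
- screwdriver: Screwdriver lying on the bench; stays.
- offcut: Wooden offcut 100 x 50 x 32 mm lying on the bench; stays. Origin under its centre.

How it is judged (in metres and radians):
On the way, in this order (a step that is already met when the one before it is completed fails the run):
1. the stud's T head hangs in the slot below the lips, handle in line with the slot (within 17 degrees), the plate not yet pushed (z of stud_head in the frame of jig_slot between -0.024 and -0.0115 m and y of stud_head in the frame of jig_slot between -0.006 and 0.006 m and x of stud_head in the frame of jig_slot above -0.195 m and angle between stud_head's own z axis and vertical below 0.15 rad and angle between the x axis of stud_head and the x axis of jig_slot, either way round below 0.3 rad and value of joint plate below 0.003 m), for 0.1 s.
2. the stud's collar pushes the board and the board pushes the plate back by more than 8 mm, handle still in line with the slot (within 26 degrees) (z of stud_head in the frame of jig_slot between -0.024 and -0.0115 m and y of stud_head in the frame of jig_slot between -0.006 and 0.006 m and x of stud_head in the frame of jig_slot above -0.195 m and angle between stud_head's own z axis and vertical below 0.15 rad and x of board_center in the frame of plate_face above -0.0575 m and angle between the x axis of board_center and the x axis of jig_slot, either way round below 0.05 rad and z of board_center in the frame of plate_face below 0.014 m and angle between board_center's own z axis and vertical below 0.05 rad and x of stud_head in the frame of board_center above -0.082 m and value of joint plate above 0.008 m and angle between the x axis of stud_head and the x axis of jig_slot, either way round below 0.45 rad), for 0.1 s.
At the end, for the whole second after the job is handed in: The stud is in the slot (leaning under 9 degrees), head below the lips and across the slot (within 21 degrees of square), collar within 3 mm of the board; the board lies flat and square against the plate (gap under 2.5 mm), the plate is still pushed back over 6 mm, all at rest (z of stud_head in the frame of jig_slot between -0.024 and -0.0115 m and y of stud_head in the frame of jig_slot between -0.006 and 0.006 m and x of stud_head in the frame of jig_slot above -0.195 m and angle between stud_head's own z axis and vertical below 0.15 rad and x of board_center in the frame of plate_face above -0.0575 m and angle between the x axis of board_center and the x axis of jig_slot, either way round below 0.05 rad and z of board_center in the frame of plate_face below 0.014 m and angle between board_center's own z axis and vertical below 0.05 rad and x of stud_head in the frame of board_center above -0.082 m and angle between the x axis of stud_head and the x axis of jig_slot, either way round above 1.2 rad and value of joint plate above 0.006 m and linear speed of each of stud, board below 0.01 m/s); the robot touches nothing.
It fails at once if the stud is forced: it presses on the jig with more than 100 N (contact force between stud and jig above 100 N).
It fails at once if the gripper or arm touches the board (contact force between any of the fingers, the arm and board above 1 N).
It fails at once if the other stud or a bystander is shifted by more than 25 mm (distance of any of knobstud_grip, glue, tin, mallet, brush, screwdriver, offcut from where it was at the start of the episode above 0.025 m).
It also fails if it takes over 72 s, if anything falls off the work surface, if the arm or the gripper's body presses on something with over 40 N, if the wrist force passes 120 N, or if a joint passes its speed limit or range.

## Working session

There is one attempt and no reset: what is moved stays moved. The work goes in short steps, Python scripts to look and compute and a tool call to move; the robot and the scene stay as the last step left them, time stands still between calls to the robot, and variables do not carry over. Pictures are saved under pics/ and viewed, and the job is handed in when it is done.

Besides the shell and the picture viewer there is one more tool, called after "Call:" as name(argument=value, ...), one argument or row to a line, values as JSON. carry_out: Moves the arm, as the interface text tells. Its arguments: {"type":"object","properties":{"plan":{"type":"string"},"grip_force":{"type":"number"}},"required":["plan"]}

```bash
mkdir -p pics; cat > h.py <<'E'
import numpy as np, cv2
from bench import robot, imaging
from scipy.spatial.transform import Rotation as R
def cal(n):
    c=imaging.get_calibration(n); 
    return np.array(c["intrinsics"],float),np.array(c["eye"],float),c["orientation"],c
def rot(o):
    o=np.array(o,float)
    return o if o.shape==(3,3) else R.from_quat(o).as_matrix()
def cloud(n,d):
    K,e,o,_=cal(n); M=rot(o)
    v,u=np.mgrid[0:384,0:512]
    x=(u-K[0,2])/K[0,0]*d; y=-(v-K[1,2])/K[1,1]*d
    return np.stack([x,y,-d],-1)@M.T+e
def ray(n,uv,z):
    K,e,o,_=cal(n); M=rot(o)
    uv=np.atleast_2d(np.array(uv,float))
    r=np.stack([(uv[:,0]-K[0,2])/K[0,0],-(uv[:,1]-K[1,2])/K[1,1],-np.ones(len(uv))],-1)@M.T
    return e+r*((z-e[2])/r[:,2])[:,None]
E
python3 - <<'E'
from h import *
s=robot.sense(); print({k:np.round(v,3) for k,v in s.items()}, robot.finger_overhang)
for n in ["scene","side","wrist"]:
    print(n,cal(n)[3])
    p,d=imaging.camera(n); cv2.imwrite(f"pics/{n}0.png",p[:,:,::-1]); np.savez(f"{n}0.npz",p=p,d=d)
E
```

```text
{'t': np.float64(0.0), 'qpos': array([-1.16 ,  0.241,  0.004,  1.335, -0.   ,  1.571]), 'joint_vel': array([-0.   , -0.   , -0.002,  0.   ,  0.001, -0.   ]), 'effort': array([-0.0000e+00, -3.7232e+01,  2.5241e+01,  1.7000e-02, -0.0000e+00,
        0.0000e+00]), 'ee_pos': array([ 199.397, -457.836,  238.385]), 'orientation': array([ 0.836, -0.548, -0.001, -0.001]), 'ft_force': array([-0.468, -0.075, -0.358]), 'moment': array([-0.03 , -0.008, -0.012]), 'width': np.float64(85.496)} 8.0
scene {'intrinsics': array([[398.91280613,   0.        , 252.47290365],
       [  0.        , 398.91280613, 191.57217682],
       [  0.        ,   0.        ,   1.        ]]), 'eye': array([1318.39484216, -402.80066744,  760.85763761]), 'orientation': array([0.38397249, 0.24565596, 0.47491605, 0.75277687])}
side {'intrinsics': array([[369.62586163,   0.        , 253.61498061],
       [  0.        , 369.62586163, 190.23859689],
       [  0.        ,   0.        ,   1.        ]]), 'eye': array([-134.27581512,  763.90082742,  834.08542028]), 'orientation': array([-0.15393302,  0.420798  ,  0.84255326, -0.29889407])}
wrist {'intrinsics': array([[319.29063295,   0.        , 259.07967977],
       [  0.        , 319.29063295, 192.28338303],
       [  0.        ,   0.        ,   1.        ]]), 'eye': array([ 274.70015826, -425.70503276,  372.7646553 ]), 'orientation': array([-0.13625206,  0.09045627, -0.54117469,  0.82485331])}
```

View pics/scene0.png

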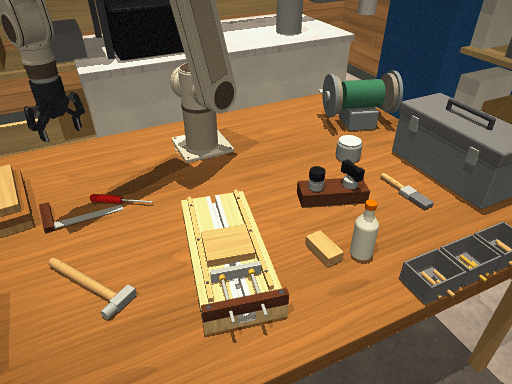

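View pics/side0.png

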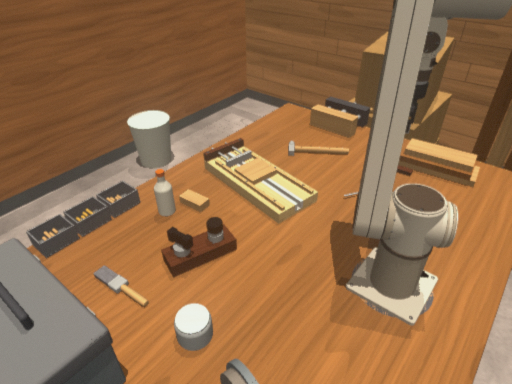

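View pics/wrist0.png

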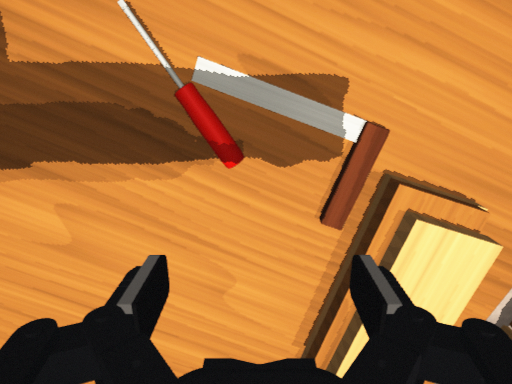

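The scene view shows the jig at (235,260), with its slot's open end at (213,197) and its plate at (235,272). The rack is at (333,190), the bar handle at (351,174) and the knob at (317,178). Next I'll measure from the depth data.

```bash
python3 - <<'E'
from h import *
for n,box in (("scene",(170,180,380,340)),("side",(150,130,330,275))):
    z=np.load(n+"0.npz"); p,d=z["p"],z["d"]; P=cloud(n,d)
    u0,v0,u1,v1=box
    m=np.zeros(d.shape,bool); m[v0:v1,u0:u1]=1; m&=d>0
    H=np.histogram(P[m][:,2],bins=np.arange(-5,180,5)); print(n,[(int(b),int(c)) for c,b in zip(*H) if c>20])
    # deck/board top-ish pieces
    for lo,hi in ((38,46),(52,60),(61,68),(70,80)):
        q=m&(P[...,2]>lo)&(P[...,2]<hi)
        k,l,st,ce=cv2.connectedComponentsWithStats(q.astype(np.uint8))
        for i in range(1,k):
            if st[i,4]>60:
                c=P[l==i]; r=cv2.minAreaRect(c[:,:2].astype(np.float32))
                print(lo,hi,st[i].tolist(),np.median(c,0).round(1),np.round(r[0],1),np.round(r[1],1),round(r[2],2))
for n,f in (("scene",(190,180,390,340)),("scene",(290,155,380,215)),("side",(150,130,330,280))):
    p=np.load(n+"0.npz")["p"]; u0,v0,u1,v1=f
    c=p[v0:v1,u0:u1,::-1]; k=min(780//c.shape[1],590//c.shape[0]); cv2.imwrite(f"pics/{n}_{u0}.png",cv2.resize(c,None,fx=k,fy=k,interpolation=cv2.INTER_NEAREST)); print(n,u0,k)
E
```

```text
scene [(-5, 7015), (0, 12621), (5, 322), (10, 577), (15, 341), (20, 291), (25, 282), (30, 724), (35, 380), (40, 3916), (45, 967), (50, 518), (55, 1169), (60, 1442), (65, 891), (70, 515), (75, 679), (80, 49), (85, 49), (90, 38), (95, 37), (100, 46), (105, 56), (110, 65), (115, 53), (120, 50), (125, 38), (130, 27), (160, 21), (165, 38), (170, 37)]
38 46 [299, 180, 71, 18, 417] [522.  253.1  44.6] [502.2 257.7] [211.3  83.6] 69.07
38 46 [238, 191, 44, 102, 774] [690.8 -69.8  42.5] [587.9 -66.4] [ 52.2 399.4] 78.31
38 46 [215, 193, 30, 35, 643] [468.6 -78.9  42.7] [462.2 -77.6] [ 57.2 155.8] 79.16
38 46 [181, 196, 51, 111, 1864] [ 540.3 -204.4   42.6] [ 564.5 -183.7] [ 93.6 403.7] 79.05
38 46 [233, 252, 25, 13, 104] [ 673.3 -118.6   42.5] [ 672.7 -118.1] [24.4 62.5] 2.39
38 46 [238, 275, 19, 21, 229] [ 747.  -148.8   42.3] [ 746.5 -148.6] [29.7 57. ] 82.48
38 46 [225, 278, 13, 21, 174] [ 739.4 -186.8   42.3] [ 738.7 -187.2] [24.6 57.2] 72.25
38 46 [234, 309, 29, 9, 61] [ 817.4 -178.4   42.5] [ 816.7 -179.8] [62.9  4.6] 78.89
52 60 [233, 189, 41, 98, 492] [631.  -76.8  56.4] [589.3 -68.3]
[... 1056 characters left out ...]
105, 192), (110, 113), (115, 105), (120, 26), (165, 37)]
38 46 [222, 149, 18, 8, 62] [ 777.8 -195.9   40.2] [ 775.8 -190.4] [57.1 48.9] 86.91
38 46 [204, 155, 114, 60, 1428] [486.  -93.1  40.6] [ 594.6 -137.2] [192.7 445.9] 79.16
38 46 [229, 156, 27, 15, 80] [ 694.7 -170.    41.3] [ 693.9 -165.2] [119.9  25.1] 80.85
38 46 [161, 225, 75, 43, 917] [489.  264.1  43.4] [497.6 260.4] [210.5  84.1] 70.47
52 60 [216, 152, 98, 56, 480] [558.5 -99.   54.5] [ 570.9 -133.3] [156.  384.5] 78.93
61 68 [234, 158, 41, 24, 388] [ 603.8 -138.8   62.7] [ 606.  -139.3] [121.7 110.9] 79.75
70 80 [203, 138, 41, 18, 146] [ 804.6 -170.6   73.5] [ 804.6 -181.6] [191.8  29.1] 79.14
scene 190 3
scene 290 8
side 150 3
```

View pics/scene_190.png

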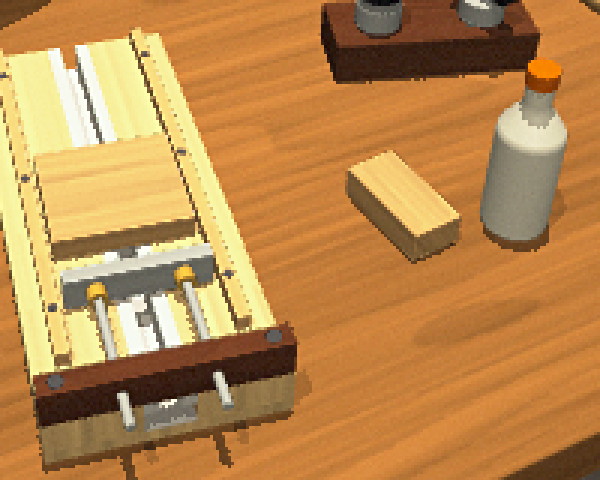

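View pics/scene_290.png

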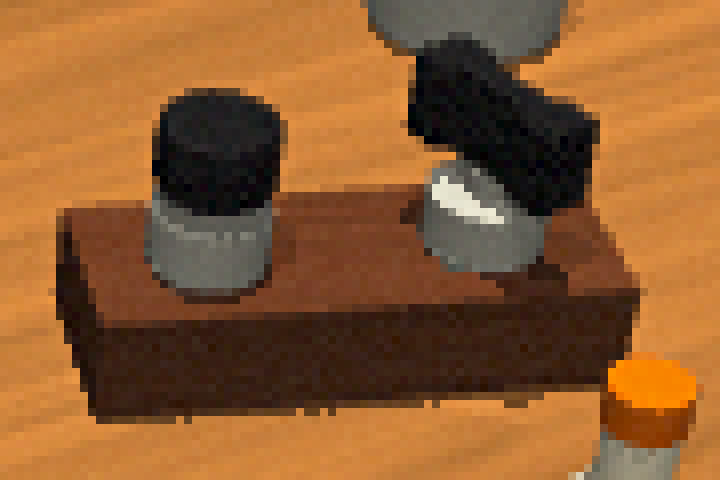

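View pics/side_150.png

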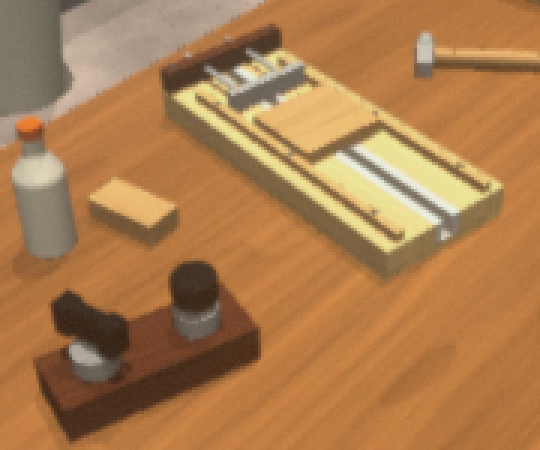

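```bash
python3 - <<'E'
from h import *
for n,box in (("scene",(295,155,370,190)),("side",(160,210,235,260))):
    z=np.load(n+"0.npz"); p,d=z["p"].astype(int),z["d"]; P=cloud(n,d)
    u0,v0,u1,v1=box
    m=np.zeros(d.shape,bool); m[v0:v1,u0:u1]=1; m&=(p.max(-1)<60)&(P[...,2]>75)
    k,l,st,ce=cv2.connectedComponentsWithStats(m.astype(np.uint8))
    for i in range(1,k):
        if st[i,4]>30:
            c=P[l==i]; zt=np.percentile(c[:,2],97); t=c[c[:,2]>zt-4]; r=cv2.minAreaRect(t[:,:2].astype(np.float32))
            print(n,st[i].tolist(),"ztop",zt.round(1),len(t),np.median(t,0).round(1),np.round(r[0],1),np.round(r[1],1),round(r[2],2))
E
```

```text
scene [341, 160, 24, 22, 307] ztop 119.2 88 [521.4 307.2 117.7] [918.1 -24.6] [  67.3 1099.4] 50.13
scene [309, 167, 16, 15, 207] ztop 111.5 93 [485.2 203.6 110. ] [485.5 203.6] [42.7 38.1] 29.5
side [169, 233, 23, 16, 126] ztop 114.3 16 [488.8 321.1 112.9] [507.8 322.3] [64.9 13.1] 14.8
```

```bash
python3 - <<'E'
from h import *
print(ray("side",[(170.5,231),(190,245)],117).round(1))
print(ray("scene",[(346,161.5),(362,169.5)],117).round(1))
E
```

```text
[[539.5 320.9 117. ]
 [455.5 324.2 117. ]]
[[491.2 304.  117. ]
 [549.4 319.6 117. ]]
```

Call:
carry_out(
  plan="85 -0.9 -1 -0.05 0;85 -0.9 -1 -0.05 0;85 -0.9 -1 -0.05 0;85 -0.9 -1 -0.05 0;85 -0.9 -1 -0.05 0;85 -0.9 -1 -0.05 0;85 -0.9 -1 -0.05 0;85 -0.9 -1 -0.05 0;85 -0.9 -1 -0.05 0;85 -0.9 -1 -0.05 0",
)

```text
t: 1.15
ee_pos: [367.1, -89.5, 254.3]
orientation: [0.836, -0.548, 0.0, 0.0]
ft_force: [0.3, -0.5, -0.4]
width: 85.0
```

Call:
carry_out(
  plan="85 -0.9 -1 0 0;85 -0.9 -1 0 0;85 -0.9 -1 0 0;85 -0.9 -1 0 0;85 -0.9 -1 0 0;85 -0.9 -1 0 0;85 -0.9 -1 0 0;85 -0.9 -1 0 0;85 -0.9 -1 0 0;85 -0.9 -1 0 0",
)

```text
t: 2.15
ee_pos: [541.4, 261.9, 253.9]
orientation: [0.846, -0.534, -0.007, -0.004]
ft_force: [0.5, -0.1, 0.3]
width: 85.2
```

Call:
carry_out(
  plan="85 0 0 0 -0.15;85 0 0 0 -0.15;85 0 0 0 -0.15;85 0 0 0 -0.15;85 0 0 0 -0.15;85 0 0 0 -0.15;85 0 0 0 -0.15;85 0 0 0 -0.15;85 0 0 0 -0.15;85 0 0 0 -0.15;85 0 0 0 -0.15;85 0 0 0 -0.15",
)

```text
t: 3.35
ee_pos: [541.2, 259.7, 253.9]
orientation: [0.943, 0.332, -0.001, -0.007]
ft_force: [0.1, -0.0, -0.2]
width: 84.6
```

Call:
carry_out(
  plan="85 0 0 0 -0.15;85 0 0 0 -0.15;85 0 0 0 -0.15;85 0 0 0 -0.15;85 0 0 0 -0.15;85 0 0 0 -0.15;85 0 0 0 -0.15;85 0 0 0 -0.1;85 0 0 0 0",
)

```text
t: 4.25
ee_pos: [541.2, 259.7, 253.9]
orientation: [0.614, 0.79, 0.003, -0.007]
ft_force: [-0.3, -0.4, 0.6]
width: 84.8
```

```bash
python3 - <<'E'
from h import *
s=robot.sense(); print(s["t"],s["qpos"].round(3),s["ee_pos"].round(1),R.from_quat(s["orientation"]).as_matrix().round(3).tolist())
p,d=imaging.camera("wrist"); cv2.imwrite("pics/w1.png",p[:,:,::-1]); np.savez("w1.npz",p=p,d=d); print(cal("wrist")[1])
E
```

```text
4.25 [0.44  0.442 0.33  1.46  0.015 0.191] [541.2 259.7 253.9] [[-0.247, 0.969, -0.007], [0.969, 0.247, 0.013], [0.014, -0.004, -1.0]]
[460.94473075 236.96508719 388.5598457 ]
```

View pics/w1.png

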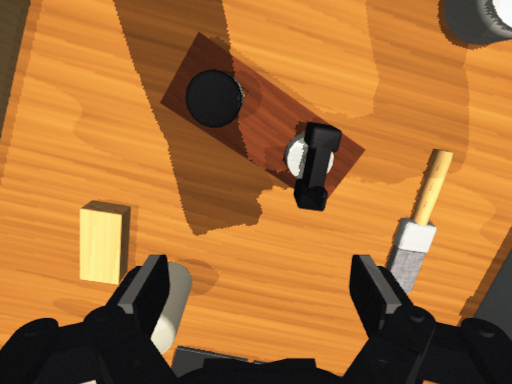

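The wrist view shows the bar handle's top running from about (322,128) to (311,207), the knob at (213,98), and the glue under the left finger. Now I'll measure these.

```bash
python3 - <<'E'
from h import *
z=np.load("w1.npz"); p,d=z["p"].astype(int),z["d"]; P=cloud("wrist",d)
m=(p.max(-1)<60)&(P[...,2]>80)&(P[...,2]<140); m[235:]=0
k,l,st,ce=cv2.connectedComponentsWithStats(m.astype(np.uint8))
for i in range(1,k):
    if st[i,4]>60:
        c=P[l==i]; zt=np.percentile(c[:,2],90); t=c[c[:,2]>zt-5]; r=cv2.minAreaRect(t[:,:2].astype(np.float32)); print(st[i].tolist(),zt.round(1),t.mean(0).round(1),np.round(r[0],1),np.round(r[1],1),round(r[2],1), c[:,2].min().round(1))
# rack top
q=(P[...,2]>41)&(P[...,2]<49)&(p[...,0]<130); q[:20]=0;q[235:]=0
k,l,st,ce=cv2.connectedComponentsWithStats(q.astype(np.uint8)); i=1+np.argmax(st[1:,4]); c=P[l==i]; r=cv2.minAreaRect(c[:,:2].astype(np.float32)); print("rack",np.median(c[:,2]),r)
z=np.load("scene0.npz"); P=cloud("scene",z["d"]); m=np.zeros(z["d"].shape,bool); m[200:262,350:380]=1; m&=P[...,2]>20; print("glue",np.median(P[m],0), P[m].min(0),P[m].max(0))
E
```

```text
[186, 70, 57, 58, 2548] 109.6 [479.7 206.  108.6] [480.3 206.1] [46.6 46.8] 8.6 88.3
[294, 122, 48, 89, 2350] 117.4 [514.5 308.4 116.5] [515.7 308.7] [74.5 24.9] 5.6 80.0
rack 44.807417117545754 ((483.1518249511719, 214.48171997070312), (117.9583969116211, 80.13068389892578), 70.51806640625)
glue [755.77615928 172.9728505   97.6535758 ] [ 721.37189859 -402.80066744   20.06716865] [1318.39484216  208.77699944  760.85763761]
```

Call:
carry_out(
  plan="85 0 0 0 0.15;85 0.85 -0.35 0.9 0;85 0.85 -0.35 0.9 0;85 0 0 0.9 0;85 0 0 0 0",
)

```text
t: 4.8
ee_pos: [511.9, 308.7, 169.8]
orientation: [0.671, 0.741, -0.002, -0.008]
ft_force: [-0.1, 0.1, -0.3]
width: 85.0
```

```bash
python3 - <<'E'
from h import *
s=robot.sense(); print(s["t"],s["qpos"].round(3),s["ee_pos"].round(1),R.from_quat(s["orientation"]).as_matrix().round(3).tolist())
p,d=imaging.camera("wrist"); cv2.imwrite("pics/w2.png",p[:,:,::-1]); np.savez("w2.npz",p=p,d=d); P=cloud("wrist",d);p=p.astype(int)
m=(p.max(-1)<60)&(P[...,2]>80)&(P[...,2]<125)&(np.hypot(P[...,0]-515,P[...,1]-309)<55)
k,l,st,ce=cv2.connectedComponentsWithStats(m.astype(np.uint8))
i=1+np.argmax(st[1:,4]);c=P[l==i]; t=c[(c[:,2]>111)&(c[:,2]<122)]; r=cv2.minAreaRect(t[:,:2].astype(np.float32)); print(st[i],r,np.median(t[:,2]))
E
```

```text
4.8 [0.536 0.476 0.164 1.266 0.014 0.436] [511.9 308.7 169.8] [[-0.099, 0.995, -0.014], [0.995, 0.099, 0.008], [0.01, -0.013, -1.0]]
[ 239  161   42  118 3584] ((517.2811889648438, 309.18243408203125), (75.0479965209961, 25.480257034301758), 5.377941131591797) 119.00388246629882
```

View pics/w2.png

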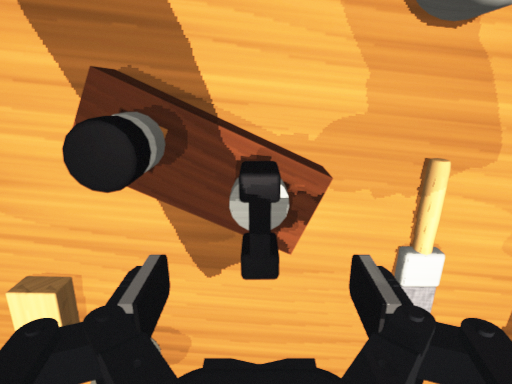

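The handle's centre, (517,309), sits between the fingers at column 260 and is aligned with them. I'll descend and grip.

Call:
carry_out(
  plan="85 0 0.19 0.7 0;85 0 0 0.7 0;85 0 0 0.7 0;85 0 0 0.63 0;85 0 0 0 0;85 0 0 0 0",
  grip_force=50,
)

```text
t: 5.45
ee_pos: [521.2, 311.2, 93.9]
orientation: [0.672, 0.741, 0.004, -0.006]
ft_force: [0.5, -0.6, -0.1]
width: 85.0
```

Call:
carry_out(
  plan="10 0 0 0 0;10 0 0 0 0;10 0 0 0 0;10 0 0 0 0;10 0 0 0 0;10 0 0 0 0;10 0 0 0 0;10 0 0 0 0",
  grip_force=50,
)

```text
t: 6.25
ee_pos: [520.3, 311.2, 92.7]
orientation: [0.671, 0.741, 0.003, -0.007]
ft_force: [0.0, -0.5, 3.7]
width: 13.2
```

Call:
carry_out(
  plan="40 0 0 0 0;40 0 0 0 0;40 0 0 0 0;40 0 -0.12 0.1 0;40 0 0 0 0;40 0 0 0 0;40 0 0 0 0",
)

```text
t: 6.95
ee_pos: [516.5, 310.9, 89.3]
orientation: [0.671, 0.741, 0.003, -0.007]
ft_force: [-0.1, -0.2, 0.6]
width: 40.0
```

```bash
cat > look.py <<'E'
from h import *
import sys
def handle(tag,zlo,zhi,c0=None,rad=55):
    s=robot.sense()
    p,d=imaging.camera("wrist"); cv2.imwrite(f"pics/{tag}.png",p[:,:,::-1]); np.savez(tag+".npz",p=p,d=d); P=cloud("wrist",d)
    c0=s["ee_pos"][:2] if c0 is None else c0
    m=(p.max(-1)<60)&(P[...,2]>zlo)&(P[...,2]<zhi)&(np.hypot(P[...,0]-c0[0],P[...,1]-c0[1])<rad)
    t=P[m]; r=cv2.minAreaRect(t[:,:2].astype(np.float32)); print(s["ee_pos"].round(1),r,np.median(t[:,2]))
E
python3 - <<'E'
from look import *
handle("w3",108,122)
E
```

```text
[516.5 310.9  89.3] ((512.1243286132812, 309.52337646484375), (67.3601303100586, 57.95124053955078), 40.51869201660156) 116.49353046023376
```

View pics/w3.png

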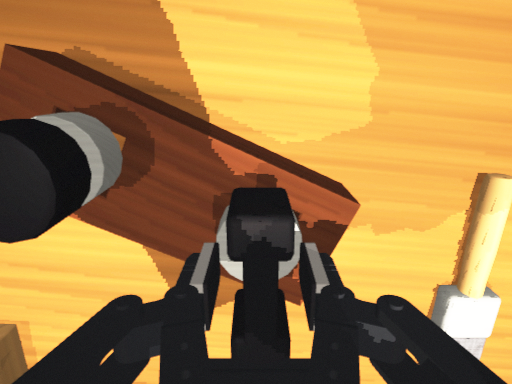

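```bash
python3 - <<'E'
from h import *
P=cloud("wrist",np.load("w3.npz")["d"])
for v in range(184,225,3): print(v,P[v,260].round(1))
print(P[200,225:300:3].round(0)[:,1:].tolist())
E
```

```text
184 [488.1 308.4  45.2]
187 [434.  300.2 224.1]
190 [478.6 306.8  86. ]
193 [478.8 306.8  89.6]
196 [478.6 306.7  94.3]
199 [478.6 306.6  98.1]
202 [478.8 306.6 101.3]
205 [479.  306.6 104. ]
208 [478.6 306.5 108.7]
211 [478.6 306.4 111.6]
214 [478.8 306.4 114.2]
217 [479.5 306.4 115.5]
220 [480.5 306.5 115.9]
223 [481.7 306.6 115.9]
[[289.0, 45.0], [290.0, 44.0], [294.0, 95.0], [296.0, 98.0], [297.0, 99.0], [298.0, 99.0], [300.0, 100.0], [301.0, 100.0], [302.0, 99.0], [303.0, 99.0], [305.0, 99.0], [306.0, 99.0], [307.0, 99.0], [308.0, 99.0], [309.0, 100.0], [311.0, 98.0], [312.0, 99.0], [313.0, 100.0], [314.0, 100.0], [316.0, 99.0], [317.0, 99.0], [319.0, 97.0], [328.0, 45.0], [330.0, 45.0], [331.0, 45.0]]
```

The handle's near end is at x=478.6, so its centre is at 516.6, which matches the TCP. I'll grip and lift.

Call:
carry_out(
  plan="10 0 0 0 0;10 0 0 0 0;10 0 0 0 0;10 0 0 0 0;10 0 0 0 0;10 0 0 -0.3 0;10 0 0 -0.7 0;10 0 0 -1 0;10 0 0 -1 0;10 0 0 0 0",
  grip_force=60,
)

```text
t: 8.0
ee_pos: [519.4, 311.0, 184.2]
orientation: [0.671, 0.741, 0.007, -0.006]
ft_force: [0.3, -0.2, -2.1]
width: 13.0
```

```bash
python3 - <<'E'
from look import *
s=robot.sense(); print(s["t"],s["qpos"].round(3),s["ee_pos"].round(1),s["ft_force"].round(1),s["width"],R.from_quat(s["orientation"]).as_matrix().round(3).tolist())
p,d=imaging.camera("wrist"); cv2.imwrite("pics/w4.png",p[:,:,::-1])
E
```

```text
8.0 [0.532 0.469 0.191 1.283 0.015 0.433] [519.4 311.  184.2] [ 0.3 -0.2 -2.1] 13.04822445757442 [[-0.099, 0.995, 0.001], [0.995, 0.099, 0.018], [0.018, 0.003, -1.0]]
```

View pics/w4.png

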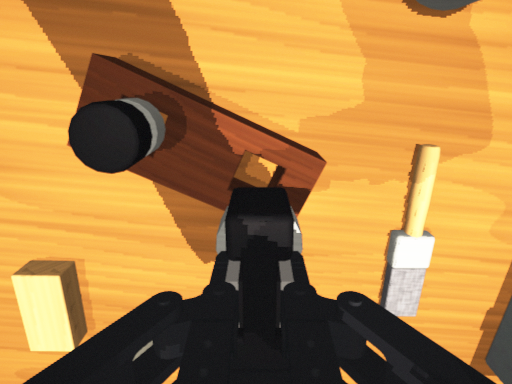

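Call:
carry_out(
  plan="10 0 0 -1 0.15;10 -0.3 0 -0.2 0.14;10 -0.8 0.05 0 0;10 -1 0.08 0 0;10 -1 0.08 0 0;10 -1 0.08 0 0;10 -1 0.08 0 0;10 -1 0.08 0 0;10 -1 0.08 0 0;10 -1 0.08 0 0;10 -1 0.08 0 0",
)

```text
t: 9.15
ee_pos: [485.6, 35.8, 209.8]
orientation: [0.771, 0.637, 0.0, -0.008]
ft_force: [1.0, 0.6, -2.4]
width: 13.1
```

Call:
carry_out(
  plan="10 -1 0.08 0 0;10 -1 0.08 0 0;10 -1 0.08 0 0;10 -0.8 0.08 0.5 0;10 -0.4 0.05 0.8 0;10 0 0 0.8 0;10 0 0 0.5 0;10 0 0 0 0;10 0 0 0 0",
)

```text
t: 10.05
ee_pos: [472.8, -87.5, 131.4]
orientation: [0.771, 0.637, 0.001, -0.008]
ft_force: [0.5, -0.2, -2.7]
width: 13.0
```

```bash
python3 - <<'E'
from look import *
s=robot.sense(); print(s["t"],s["qpos"].round(3),s["ee_pos"].round(1),s["ft_force"].round(1),s["width"],R.from_quat(s["orientation"]).as_matrix().round(3).tolist())
for n in ("wrist","scene","side"):
    p,d=imaging.camera(n); cv2.imwrite(f"pics/{n}5.png",p[:,:,::-1]); np.savez(n+"5.npz",p=p,d=d)
E
```

```text
10.05 [-0.19   0.289 -0.225  1.069  0.012  0.   ] [472.8 -87.5 131.4] [ 0.5 -0.2 -2.7] 13.028276424102271 [[0.189, 0.982, -0.009], [0.982, -0.189, 0.014], [0.012, -0.012, -1.0]]
```

View pics/wrist5.png

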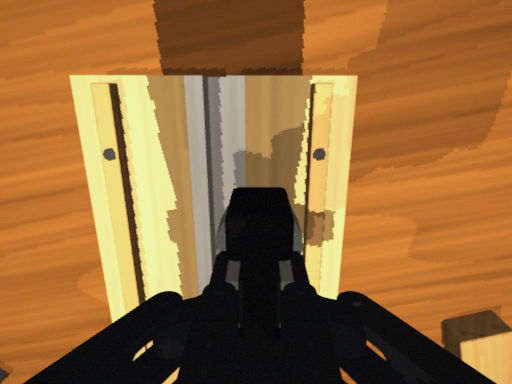

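View pics/side5.png

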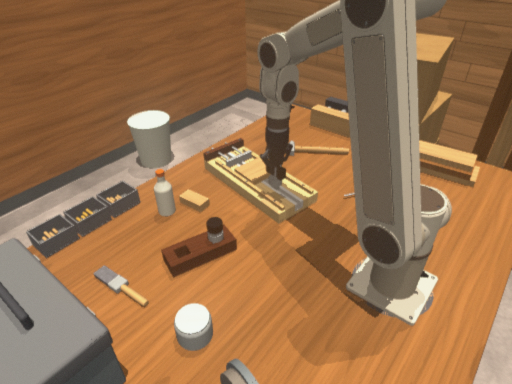

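The wrist view shows the slot's open end at row 76. The dark slot is at about columns 205–222, left of the stud's handle (260), so the stud has to go further towards -y.

```bash
cat > slot.py <<'E'
from look import *
def slot(tag,rows,ulo,uhi):
    z=np.load(tag+".npz"); p,d=z["p"].astype(int),z["d"]; P=cloud("wrist",d)
    pts=[]
    for v in rows:
        a=P[v,ulo:uhi]; deep=a[:,2]<36
        if deep.any():
            us=np.where(deep)[0]; pts.append((v,us[0]+ulo,us[-1]+ulo,a[us[0]-1].round(1).tolist(),a[us[-1]+1].round(1).tolist(),a[:,2].min().round(1)))
    return P,pts
E
python3 - <<'E'
from slot import *
P,pts=slot("wrist5",range(85,185,12),180,250)
for q in pts: print(q)
print(P[110,60:360:4].round(0)[:,[1,2]].tolist())
v=np.arange(60,90,2); print(P[v,150].round(0).tolist())
E
```

```text
(85, np.int64(205), np.int64(226), [385.1, -108.8, 36.8], [388.3, -92.8, 43.5], np.float64(12.4))
(97, np.int64(205), np.int64(226), [392.8, -110.1, 40.4], [395.7, -94.4, 44.3], np.float64(12.6))
(109, np.int64(206), np.int64(227), [400.7, -111.8, 38.1], [403.6, -95.7, 42.0], np.float64(12.9))
(121, np.int64(207), np.int64(227), [408.9, -113.3, 36.8], [411.3, -97.3, 43.8], np.float64(13.3))
(133, np.int64(207), np.int64(228), [416.8, -114.8, 39.9], [419.5, -98.4, 43.4], np.float64(13.2))
(145, np.int64(208), np.int64(228), [425.7, -116.8, 36.2], [427.8, -100.4, 42.4], np.float64(13.3))
(157, np.int64(208), np.int64(228), [433.5, -118.0, 41.1], [436.2, -102.2, 43.0], np.float64(13.2))
(169, np.int64(209), np.int64(229), [442.9, -120.0, 38.1], [445.0, -103.5, 42.7], np.float64(13.2))
(181, np.int64(210), np.int64(229), [452.5, -121.9, 36.4], [453.5, -105.3, 44.0], np.float64(13.8))
[[-232.0, 2.0], [-229.0, 2.0], [-226.0, 1.0], [-223.0, 2.0], [-197.0, 43.0], [-194.0, 44.0], [-191.0, 44.0], [-189.0, 43.0], [-186.0, 44.0], [-177.0, 58.0], [-174.0, 58.0], [-172.0, 57.0], [-169.0, 57.0], [-
[... 592 characters left out ...]
.0], [-72.0, 44.0], [-69.0, 42.0], [-66.0, 43.0], [-64.0, 43.0], [-61.0, 43.0], [-58.0, 43.0], [-56.0, 44.0], [-53.0, 43.0], [-50.0, 44.0], [-47.0, 42.0], [-45.0, 43.0], [-42.0, 43.0], [-41.0, 55.0], [-39.0, 57.0], [-36.0, 57.0], [-34.0, 58.0], [-31.0, 56.0], [-26.0, 44.0], [-23.0, 43.0], [-21.0, 44.0], [-18.0, 44.0], [-15.0, 43.0], [-13.0, 44.0], [2.0, 2.0]]
[[358.0, -150.0, 1.0], [360.0, -151.0, 0.0], [361.0, -152.0, 0.0], [362.0, -152.0, 1.0], [364.0, -152.0, 3.0], [365.0, -153.0, 1.0], [367.0, -153.0, 3.0], [368.0, -154.0, -0.0], [373.0, -141.0, 43.0], [374.0, -142.0, 43.0], [376.0, -142.0, 44.0], [377.0, -142.0, 44.0], [378.0, -143.0, 43.0], [379.0, -143.0, 44.0], [380.0, -143.0, 43.0]]
```

```bash
python3 - <<'E'
from slot import *
z=np.load("wrist5.npz"); P=cloud("wrist",z["d"]); ex=np.array([.982,-.19]); ey=np.array([.19,.982]); o=np.array([577,-137.6])
for v in range(192,225,6):
    a=P[v,215:305]; m=(a[:,2]>80); a=a[m]
    J=np.c_[(a[:,:2]-o)@ex,(a[:,:2]-o)@ey]; print(v,len(a),J.min(0).round(1),J.max(0).round(1),"mid y",((J[:,1].min()+J[:,1].max())/2).round(2),np.median(a[:,2]).round(1),np.median(J[:,0]).round(1))
# slot edges in jig frame
v,pts=0,slot("wrist5",range(82,185,3),180,250)[1]
D=[]
for q in pts:
    L=(np.array(q[3][:2])-o)@ey; Rr=(np.array(q[4][:2])-o)@ey; D.append(((np.array(q[3][:2])-o)@ex,L,Rr))
D=np.array(D); print(D.mean(0), np.polyfit(D[:,0],(D[:,1]+D[:,2])/2,1))
s=robot.sense(); print((s["ee_pos"][:2]-o)@ey,(s["ee_pos"][:2]-o)@ex)
E
```

```text
192 54 [-148.6   16.6] [-147.2   40.8] mid y 28.68 132.8 -148.2
198 58 [-148.6   16.1] [-145.5   41.5] mid y 28.8 140.8 -148.2
204 61 [-148.6   15.6] [-145.2   40.6] mid y 28.09 147.8 -148.1
210 68 [-148.8    9.6] [-122.8   49.2] mid y 29.41 154.3 -148.1
216 74 [-192.9    7.8] [-118.4   51.3] mid y 29.55 158.8 -147.5
222 78 [-146.2    7.1] [-117.7   51.6] mid y 29.34 160.0 -145.6
[-160.86824571   -8.13904571    8.19611429] [-0.00042953 -0.04056276]
29.53366494484383 -110.22973896555767
```

Call:
carry_out(
  plan="10 -0.5 0 0 0;10 -0.46 0 0 0;10 0 0 0 0;10 0 0 0 0",
)

```text
t: 10.6
ee_pos: [468.5, -116.3, 132.5]
orientation: [0.771, 0.636, 0.002, -0.007]
ft_force: [0.2, -0.5, -2.3]
width: 12.9
```

```bash
cat > chk.py <<'E'
from slot import *
ex=np.array([.982,-.1908]); ey=np.array([.1908,.982]); o=np.array([577,-137.6])
def chk(tag,rows=range(82,180,3),ulo=235,uhi=285,hv=range(190,225,4)):
    s=robot.sense(); print(s["t"],s["ee_pos"].round(1),s["ft_force"].round(1),s["moment"].round(2),"z",R.from_quat(s["orientation"]).as_matrix()[:,2].round(3),"jig",((s["ee_pos"][:2]-o)@ex).round(1),((s["ee_pos"][:2]-o)@ey).round(1))
    p,d=imaging.camera("wrist"); cv2.imwrite(f"pics/{tag}.png",p[:,:,::-1]); np.savez(tag+".npz",p=p,d=d)
    P,pts=slot(tag,rows,ulo,uhi)
    D=np.array([((np.array(q[3][:2])-o)@ex,(np.array(q[3][:2])-o)@ey,(np.array(q[4][:2])-o)@ey) for q in pts])
    if len(D): print("slot",np.median(D,0).round(2),np.polyfit(D[:,0],(D[:,1]+D[:,2])/2,1).round(4))
    for v in hv:
        a=P[v,205:315]; a=a[(a[:,2]>s["ee_pos"][2]-20)&(a[:,2]<s["ee_pos"][2]+40)]
        J=np.c_[(a[:,:2]-o)@ex,(a[:,:2]-o)@ey]; 
        if len(J): print(v,len(a),"y",J[:,1].min().round(1),J[:,1].max().round(1),"mid",((J[:,1].min()+J[:,1].max())/2).round(2),"z",np.median(a[:,2]).round(1),"x",np.median(J[:,0]).round(1))
E
python3 -c "
from chk import *
chk('w6')"
```

```text
10.6 [ 468.5 -116.3  132.5] [ 0.2 -0.5 -2.3] [-0.05  0.07  0.01] z [-0.005  0.013 -1.   ] jig -110.6 0.2
slot [-164.63   -8.36    7.95] [0.0016 0.066 ]
190 53 y -12.7 11.5 mid -0.59 z 129.1 x -148.7
194 56 y -12.8 12.4 mid -0.22 z 134.8 x -148.7
198 57 y -12.9 12.2 mid -0.34 z 140.0 x -148.7
202 59 y -13.0 12.1 mid -0.44 z 144.9 x -148.7
206 62 y -13.1 11.9 mid -0.55 z 149.4 x -148.6
210 64 y -13.2 12.1 mid -0.53 z 153.8 x -148.7
214 66 y -13.1 11.8 mid -0.62 z 157.2 x -148.5
218 67 y -13.3 11.8 mid -0.72 z 158.8 x -147.5
222 69 y -13.7 11.8 mid -0.98 z 159.2 x -146.1
```

View pics/w6.png

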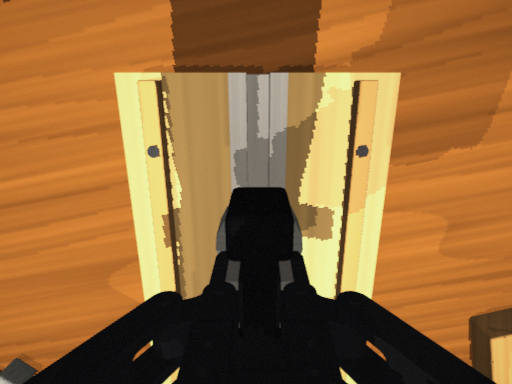

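The handle is centred over the slot to about 0.4 mm and in line with it. I'll descend in small steps and watch the force.

Call:
carry_out(
  plan="10 0.01 0 0.3 0;10 0 0 0.3 0;10 0 0 0.2 0;10 0 0 0.1 0;10 0 0 0.1 0;10 0 0 0.1 0;10 0 0 0 0",
)

```text
t: 11.35
ee_pos: [468.0, -115.2, 98.7]
orientation: [0.771, 0.637, 0.002, -0.007]
ft_force: [0.3, 0.3, -2.3]
width: 13.3
```

Call:
carry_out(
  plan="10 0 0 0.1 0;10 0 0 0.1 0;10 0 0 0.1 0;10 0 0 0 0",
)

```text
t: 11.75
ee_pos: [467.7, -115.1, 89.5]
orientation: [0.771, 0.637, 0.001, -0.008]
ft_force: [-0.5, 0.2, -2.5]
width: 13.3
```

```bash
python3 -c "
from chk import *
chk('w7',ulo=225,uhi=290)
p,d=imaging.camera('scene'); cv2.imwrite('pics/s7.png',cv2.resize(p[180:330,170:310,::-1],None,fx=4,fy=4))"
```

```text
11.75 [ 467.7 -115.1   89.5] [-0.5  0.2 -2.5] [-0.02  0.04  0.01] z [-0.007  0.013 -1.   ] jig -111.7 1.3
slot [-172.2    -8.57    7.64] [-0.0095 -1.962 ]
190 53 y -11.9 12.3 mid 0.18 z 86.5 x -149.5
194 56 y -12.0 13.1 mid 0.58 z 92.3 x -149.5
198 58 y -12.1 13.1 mid 0.51 z 97.6 x -149.5
202 60 y -12.2 13.0 mid 0.38 z 102.4 x -149.5
206 62 y -12.3 12.8 mid 0.27 z 106.9 x -149.5
210 64 y -12.2 12.8 mid 0.29 z 111.2 x -149.5
214 66 y -12.3 12.8 mid 0.24 z 114.5 x -149.1
218 68 y -12.5 12.6 mid 0.09 z 116.3 x -148.3
222 68 y -12.8 12.6 mid -0.14 z 116.8 x -146.9
```

View pics/s7.png

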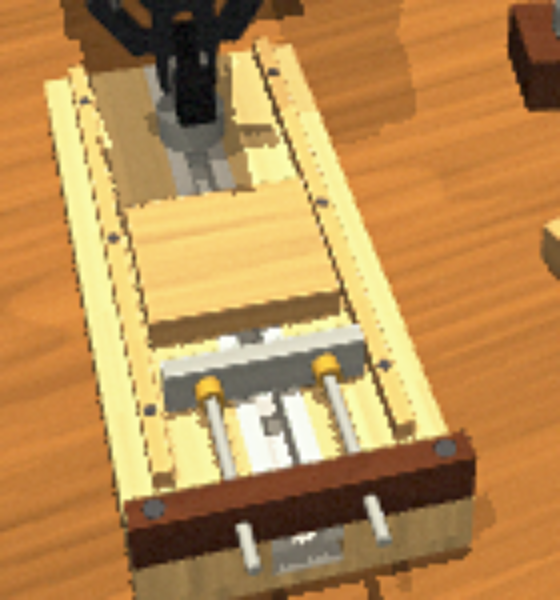

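View pics/w7.png

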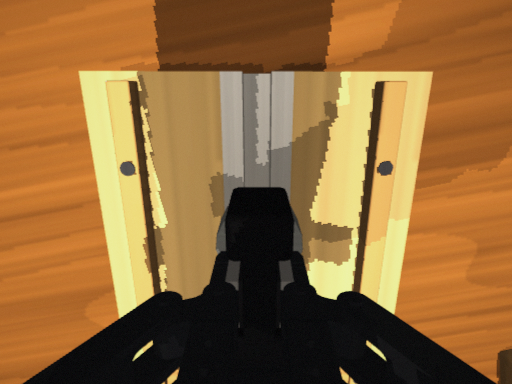

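The T head is in the slot with the collar about 2.8 mm above the deck. I'll lower it 1.5 mm and slide it to just before the board, whose near end is at jig x of about -20.

Call:
carry_out(
  plan="10 0 0 0.05 0;10 0 0 0 0;10 0 0.2 0 0;10 0 0.3 0 0;10 0 0.3 0 0;10 0 0.3 0 0;10 0 0.2 0 0;10 0 0.1 0 0;10 0 0 0 0",
)

```text
t: 12.75
ee_pos: [509.7, -123.1, 88.0]
orientation: [0.771, 0.637, 0.002, -0.007]
ft_force: [-0.7, -0.2, -2.5]
width: 13.1
```

```bash
python3 -c "
from chk import *
chk('w8',ulo=225,uhi=290,hv=[198,206,222])
p,d=imaging.camera('scene'); np.savez('s8.npz',p=p,d=d);cv2.imwrite('pics/s8.png',cv2.resize(p[180:330,170:310,::-1],None,fx=4,fy=4))
P=cloud('scene',d); P=P[200:300,180:290].reshape(-1,3); J=np.c_[(P[:,:2]-o)@ex,(P[:,:2]-o)@ey,P[:,2]]
b=J[(abs(J[:,2]-64.5)<2)&(J[:,0]<105)&(abs(J[:,1])<62)]; print('board x',np.percentile(b[:,0],[1,99]),'y',np.percentile(b[:,1],[1,99]))
b=J[(abs(J[:,2]-74)<3)&(J[:,0]<180)&(abs(J[:,1])<62)&(J[:,0]>60)]; print('plate x',np.percentile(b[:,0],[1,50,99]),'y',np.percentile(b[:,1],[1,99]))
"
```

```text
12.75 [ 509.7 -123.1   88. ] [-0.7 -0.2 -2.5] [-0.04  0.02  0.02] z [-0.007  0.013 -1.   ] jig -68.9 1.4
slot [-128.3    -8.46    7.66] [-0.0113 -1.873 ]
198 57 y -11.9 13.1 mid 0.63 z 95.7 x -107.4
206 62 y -12.1 13.0 mid 0.42 z 105.0 x -107.3
222 69 y -12.8 12.6 mid -0.07 z 115.1 x -104.8
board x [-47.51239448  88.31857052] y [-57.95747951  59.06138781]
plate x [128.36511615 137.14532143 144.28685977] y [-58.34554835  58.7027789 ]
```

View pics/s8.png

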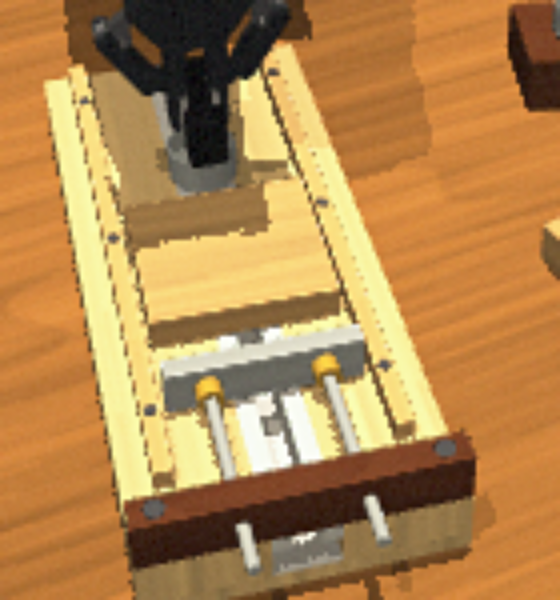

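The board's near end is at -22 and the plate face at about 129, both as expected. Now I'll push.

Call:
carry_out(
  plan="10 0 0.2 0 0;10 0 0.2 0 0;10 0 0.2 0 0;10 0 0.2 0 0;10 0 0.2 0 0;10 0 0.2 0 0;10 0 0.2 0 0;10 0 0.2 0 0;10 0 0.2 0 0;10 0 0.2 0 0;10 0 0.2 0 0;10 0 0 0 0",
)

```text
t: 14.05
ee_pos: [574.2, -135.9, 87.4]
orientation: [0.771, 0.637, 0.001, -0.007]
ft_force: [-3.2, 0.7, -1.6]
width: 13.3
```

```bash
python3 -c "
from chk import *
chk('w9',ulo=225,uhi=290,hv=[198,206,222])"
```

```text
14.05 [ 574.2 -135.9   87.4] [-3.2  0.7 -1.6] [-0.06  0.64  0.02] z [-0.007  0.013 -1.   ] jig -3.0 1.2
slot [-62.57  -8.46   7.69] [-0.001  -0.4585]
198 58 y -12.1 12.9 mid 0.39 z 95.0 x -41.1
206 62 y -12.4 12.8 mid 0.19 z 104.6 x -41.1
222 68 y -12.9 12.4 mid -0.24 z 114.5 x -38.5
```

Call:
carry_out(
  plan="10 0 0.2 0 0;10 0 0.2 0 0;10 0 0.2 0 0;10 0 0.15 0 0;10 0 0.1 0 0;10 0 0.05 0 0;10 0 0 0 0;10 0 0 0 0",
)

```text
t: 14.9
ee_pos: [597.4, -140.8, 87.1]
orientation: [0.771, 0.636, -0.001, -0.009]
ft_force: [-10.7, 0.1, 3.7]
width: 13.2
```

```bash
python3 -c "
from chk import *
chk('w10',ulo=225,uhi=290,hv=[198,206,222])
p,d=imaging.camera('scene'); cv2.imwrite('pics/s10.png',cv2.resize(p[180:330,170:310,::-1],None,fx=4,fy=4))
P=cloud('scene',d); P=P[200:300,180:290].reshape(-1,3); J=np.c_[(P[:,:2]-o)@ex,(P[:,:2]-o)@ey,P[:,2]]
b=J[(abs(J[:,2]-74)<3)&(J[:,0]<190)&(abs(J[:,1])<62)&(J[:,0]>60)]; print('plate x',np.percentile(b[:,0],[1,50,99]))
"
```

```text
14.9 [ 597.4 -140.8   87.1] [-10.7   0.1   3.7] [-0.06  2.3  -0.  ] z [-0.013  0.013 -1.   ] jig 20.6 0.7
slot [-40.76  -8.47   7.68] [-0.0191 -1.0931]
198 57 y -12.6 12.6 mid -0.02 z 95.1 x -17.4
206 62 y -12.7 12.3 mid -0.22 z 104.5 x -17.3
222 70 y -18.6 12.7 mid -2.98 z 114.4 x -14.7
plate x [154.45593015 163.74692696 170.63627727]
```

View pics/s10.png

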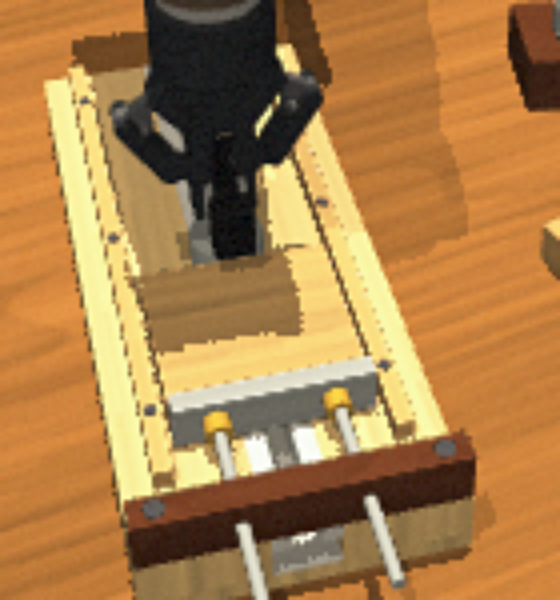

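The plate is pushed back about 26 mm with the stud at about 21–22. I'll advance 2 mm and make the first feel turn.

Call:
carry_out(
  plan="10 0 0.07 0 0;10 0 0 0 0.05;10 0 0 0 0.05;10 0 0 0 0.05;10 0 0 0 0",
)

```text
t: 15.5
ee_pos: [599.4, -141.4, 86.8]
orientation: [0.817, 0.577, -0.002, -0.009]
ft_force: [-9.7, -0.4, 3.2]
width: 13.8
```

```bash
cat > st.py <<'E'
from h import *
ex=np.array([.982,-.1908]); ey=np.array([.1908,.982]); o=np.array([577,-137.6])
s=robot.sense(); M=R.from_quat(s["orientation"]).as_matrix()
print("t",round(float(s["t"]),2),"jig",((s["ee_pos"][:2]-o)@ex).round(1),((s["ee_pos"][:2]-o)@ey).round(1),s["ee_pos"][2].round(1),"F",s["ft_force"].round(1),"M",s["moment"].round(2),"turn",round(1.3790-float(np.arctan2(M[1,0],M[0,0])),3),"tilt",M[:2,2].round(3),"w",s["width"].round(1))
E
python3 st.py
```

```text
Traceback (most recent call last):
  File "st.py", line 4, in <module>
    print("t",round(float(s["t"]),2),"jig",((s["ee_pos"][:2]-o)@ex).round(1),((s["ee_pos"][:2]-o)@ey).round(1),s["ee_pos"][2].round(1),"F",s["ft_force"].round(1),"M",s["moment"].round(2),"turn",round(1.3790-float(np.arctan2(M[1,0],M[0,0])),3),"tilt",M[:2,2].round(3),"w",s["width"].round(1))
                                                                                                                                                                                                                                                                               ^^^^^^^^^^^^^^^^
AttributeError: 'float' object has no attribute 'round'
```

```bash
sed -i 's/s\["width"\].round(1)/round(float(s["width"]),1)/; s/s\["ee_pos"\]\[2\].round(1)/round(float(s["ee_pos"][2]),1)/' st.py; python3 st.py
```

```text
t 15.5 jig 22.7 0.5 86.8 F [-9.7 -0.4  3.2] M [-0.37  2.35  0.14] turn 0.15 tilt [-0.013  0.012] w 13.8
```

Call:
carry_out(
  plan="10 0 0 0 0.05;10 0 0 0 0.05;10 0 0 0 0",
)

```text
t: 15.8
ee_pos: [599.3, -142.0, 86.8]
orientation: [0.844, 0.536, -0.003, -0.008]
ft_force: [-10.2, -2.1, 2.3]
width: 13.2
```

```bash
python3 st.py
```

```text
t 15.8 jig 22.8 -0.0 86.8 F [-10.2  -2.1   2.3] M [-0.79  2.32  0.68] turn 0.248 tilt [-0.013  0.011] w 13.2
```

It jams at about 0.2 rad, so this isn't the place. I'll turn back, advance 5 mm and feel again.

Call:
carry_out(
  plan="10 0 0 0 -0.1;10 0 0 0 -0.1;10 0 0 0 -0.05;10 0 0.09 0 0;10 0 0.09 0 0;10 0 0 0 0.07;10 0 0 0 0.07;10 0 0 0 0.07;10 0 0 0 0",
)

```text
t: 16.7
ee_pos: [605.1, -143.3, 86.8]
orientation: [0.834, 0.552, -0.002, -0.008]
ft_force: [-9.5, -3.4, 2.2]
width: 13.2
```

```bash
python3 st.py
```

```text
t 16.7 jig 28.7 -0.2 86.8 F [-9.5 -3.4  2.2] M [-0.79  2.06  0.11] turn 0.211 tilt [-0.012  0.011] w 13.2
```

Call:
carry_out(
  plan="10 0 0 0 0.04;10 0 0 0 0.04;10 0 0 0 0",
)

```text
t: 17.0
ee_pos: [604.7, -143.7, 86.8]
orientation: [0.855, 0.518, -0.003, -0.008]
ft_force: [-10.3, -4.0, 2.1]
width: 13.7
```

```bash
python3 st.py
```

```text
t 17.0 jig 28.3 -0.7 86.8 F [-10.3  -4.    2.1] M [-1.03  2.34  0.38] turn 0.29 tilt [-0.013  0.01 ] w 13.7
```

Call:
carry_out(
  plan="10 0 0 0 -0.1;10 0 0 0 -0.1;10 0 0 0 -0.09;10 0 0.08 0 0;10 0 0.08 0 0;10 0 0 0 0.1;10 0 0 0 0.1;10 0 0 0 0.05;10 0 0 0 0",
)

```text
t: 17.9
ee_pos: [609.3, -144.3, 86.8]
orientation: [0.845, 0.535, -0.003, -0.008]
ft_force: [-9.9, -3.1, 2.6]
width: 13.4
```

```bash
python3 st.py
```

```text
t 17.9 jig 33.0 -0.5 86.8 F [-9.9 -3.1  2.6] M [-0.82  2.46  0.23] turn 0.25 tilt [-0.013  0.01 ] w 13.4
```

Call:
carry_out(
  plan="10 0 0 0 0.04;10 0 0 0 0.04;10 0 0 0 0",
)

```text
t: 18.2
ee_pos: [608.6, -144.9, 86.8]
orientation: [0.866, 0.501, -0.004, -0.008]
ft_force: [-10.9, -3.1, 4.4]
width: 13.2
```

```bash
python3 st.py
```

```text
t 18.2 jig 32.4 -1.1 86.8 F [-10.9  -3.1   4.4] M [-1.2   2.87  0.33] turn 0.33 tilt [-0.015  0.009] w 13.2
```

Call:
carry_out(
  plan="10 0 0 0 0.04;10 0 0 0 0.04;10 0 0 0 0",
)

```text
t: 18.5
ee_pos: [608.2, -145.2, 86.8]
orientation: [0.885, 0.466, -0.005, -0.007]
ft_force: [-12.4, -4.2, 3.8]
width: 13.5
```

```bash
python3 st.py
```

```text
t 18.5 jig 32.1 -1.5 86.8 F [-12.4  -4.2   3.8] M [-1.44  3.05  0.56] turn 0.41 tilt [-0.015  0.008] w 13.5
```

```bash
cat > yaw.py <<'E'
from chk import *
def yaw(tag):
    s=robot.sense(); M=R.from_quat(s["orientation"]).as_matrix()
    p,d=imaging.camera("wrist"); cv2.imwrite(f"pics/{tag}.png",p[:,:,::-1]); P=cloud("wrist",d)
    a=[]
    for v in range(196,210,2):
        q=P[v,232:288]; q=q[(q[:,2]>85)&(q[:,2]<112)]; a.append(q)
    a=np.vstack(a); L=(a[:,:2]-s["ee_pos"][:2])@M[:2,:2]   # tool x,y
    k=np.median(L[:,1]); g=abs(L[:,1]-k)<2; f=np.polyfit(L[g,0],L[g,1],1); print("end face slope in tool frame",f.round(3),"x mid",((L[g,0].min()+L[g,0].max())/2).round(2),"n",g.sum())
E
python3 -c "
from yaw import *
yaw('w11')"
```

```text
end face slope in tool frame [-2.0000e-03 -3.7421e+01] x mid -1.07 n 390
```

View pics/w11.png

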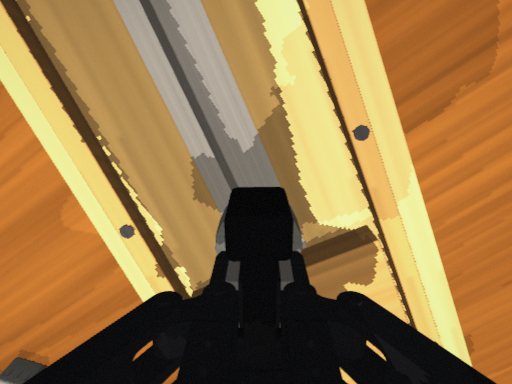

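The stud really is at 0.41 rad with no slip in the grip, and the resistance is rising slowly. The jam angle is growing, so the place should be ahead. Next step.

Call:
carry_out(
  plan="10 0 0 0 -0.14;10 0 0 0 -0.14;10 0 0 0 -0.13;10 0 0.08 0 0;10 0 0.08 0 0;10 0 0 0 0.1;10 0 0 0 0.1;10 0 0 0 0.1;10 0 0 0 0",
)

```text
t: 19.45
ee_pos: [613.4, -145.7, 86.8]
orientation: [0.858, 0.513, -0.004, -0.008]
ft_force: [-10.9, -3.6, 3.4]
width: 13.1
```

```bash
python3 st.py
```

```text
t 19.45 jig 37.3 -1.0 86.8 F [-10.9  -3.6   3.4] M [-1.05  2.79  0.16] turn 0.301 tilt [-0.014  0.009] w 13.1
```

Call:
carry_out(
  plan="10 0 0 0 0.05;10 0 0 0 0.05;10 0 0 0 0",
)

```text
t: 19.75
ee_pos: [612.7, -146.1, 86.8]
orientation: [0.883, 0.47, -0.005, -0.008]
ft_force: [-15.0, -3.8, 5.0]
width: 13.3
```

```bash
python3 st.py
```

```text
t 19.75 jig 36.7 -1.6 86.8 F [-15.   -3.8   5. ] M [-1.35  3.25  0.46] turn 0.4 tilt [-0.016  0.009] w 13.3
```

Call:
carry_out(
  plan="10 0 0 0 -0.14;10 0 0 0 -0.14;10 0 0 0 -0.12;10 0 0.08 0 0;10 0 0.08 0 0;10 0 0 0 0.1;10 0 0 0 0.1;10 0 0 0 0.1;10 0 0 0 0",
)

```text
t: 20.65
ee_pos: [617.9, -146.5, 86.8]
orientation: [0.858, 0.513, -0.004, -0.008]
ft_force: [-12.1, -3.7, 4.3]
width: 13.2
```

```bash
python3 st.py
```

```text
t 20.65 jig 41.9 -0.9 86.8 F [-12.1  -3.7   4.3] M [-1.03  2.89  0.1 ] turn 0.301 tilt [-0.015  0.01 ] w 13.2
```

Call:
carry_out(
  plan="10 0 0 0 0.05;10 0 0 0 0.05;10 0 0 0 0.05;10 0 0 0 0",
)

```text
t: 21.05
ee_pos: [617.0, -147.0, 86.9]
orientation: [0.894, 0.448, -0.006, -0.008]
ft_force: [-13.8, -4.5, 6.7]
width: 13.2
```

```bash
python3 st.py
```

```text
t 21.05 jig 41.1 -1.6 86.9 F [-13.8  -4.5   6.7] M [-1.43  3.54  0.57] turn 0.45 tilt [-0.017  0.008] w 13.2
```

Call:
carry_out(
  plan="10 0 0 0 -0.15;10 0 0 0 -0.15;10 0 0 0 -0.15;10 0 0.08 0 0;10 0 0.08 0 0;10 0 0 0 0.1;10 0 0 0 0.1;10 0 0 0 0.1;10 0 0 0 0",
)

```text
t: 21.95
ee_pos: [624.8, -145.4, 86.8]
orientation: [0.858, 0.513, -0.001, -0.009]
ft_force: [-7.6, 0.7, 1.9]
width: 13.3
```

```bash
python3 st.py
```

```text
t 21.95 jig 48.4 1.4 86.8 F [-7.6  0.7  1.9] M [ 0.08  1.73 -0.03] turn 0.301 tilt [-0.011  0.014] w 13.3
```

Call:
carry_out(
  plan="10 0 0 0 0.05;10 0 0 0 0.05;10 0 0 0 0.05;10 0 0 0 0",
)

```text
t: 22.35
ee_pos: [625.2, -144.0, 86.8]
orientation: [0.894, 0.449, -0.001, -0.009]
ft_force: [-6.7, 4.1, 1.9]
width: 13.6
```

```bash
python3 st.py
```

```text
t 22.35 jig 48.6 2.9 86.8 F [-6.7  4.1  1.9] M [0.79 1.5  0.05] turn 0.448 tilt [-0.01   0.016] w 13.6
```

The side force has flipped sign at x=48.5, so the middle is behind me, at about 45. I'll turn back, retreat 3.5 mm and try there.

Call:
carry_out(
  plan="10 0 0 0 -0.15;10 0 0 0 -0.15;10 0 0 0 -0.15;10 0 -0.06 0 0;10 0 -0.06 0 0;10 0 0 0 0.1;10 0 0 0 0.1;10 0 0 0 0.1;10 0 0 0 0",
)

```text
t: 23.25
ee_pos: [621.9, -143.6, 86.8]
orientation: [0.858, 0.514, 0.0, -0.009]
ft_force: [-6.0, 2.7, 1.9]
width: 13.3
```

```bash
python3 st.py
```

```text
t 23.25 jig 45.3 2.7 86.8 F [-6.   2.7  1.9] M [0.66 1.31 0.04] turn 0.299 tilt [-0.009  0.016] w 13.3
```

Call:
carry_out(
  plan="10 0 0 0 0.05;10 0 0 0 0.05;10 0 0 0 0.05;10 0 0 0 0",
)

```text
t: 23.65
ee_pos: [622.0, -143.5, 86.8]
orientation: [0.894, 0.449, -0.001, -0.009]
ft_force: [-5.2, 3.8, 0.9]
width: 13.2
```

```bash
python3 st.py
```

```text
t 23.65 jig 45.3 2.8 86.8 F [-5.2  3.8  0.9] M [0.78 1.32 0.06] turn 0.448 tilt [-0.009  0.016] w 13.2
```

Call:
carry_out(
  plan="10 0 0 0 0.05;10 0 0 0 0.05;10 0 0 0 0",
)

```text
t: 23.95
ee_pos: [622.0, -143.4, 86.8]
orientation: [0.915, 0.404, -0.001, -0.009]
ft_force: [-5.0, 2.9, 1.1]
width: 13.3
```

```bash
python3 st.py
```

```text
t 23.95 jig 45.3 2.9 86.8 F [-5.   2.9  1.1] M [0.77 1.33 0.07] turn 0.548 tilt [-0.009  0.016] w 13.3
```

The torque isn't growing, so I'll keep turning gently.

Call:
carry_out(
  plan="10 0 0 0 0.05;10 0 0 0 0.05;10 0 0 0 0.05;10 0 0 0 0",
)

```text
t: 24.35
ee_pos: [622.1, -143.6, 86.8]
orientation: [0.943, 0.334, -0.002, -0.009]
ft_force: [-5.1, 3.0, 0.3]
width: 12.8
```

```bash
python3 st.py
```

```text
t 24.35 jig 45.5 2.7 86.8 F [-5.1  3.   0.3] M [0.63 1.16 0.08] turn 0.698 tilt [-0.009  0.016] w 12.8
```

Call:
carry_out(
  plan="10 0 0 0 0.06;10 0 0 0 0.06;10 0 0 0 0.06;10 0 0 0 0.06;10 0 0 0 0",
)

```text
t: 24.85
ee_pos: [622.2, -143.3, 86.9]
orientation: [0.976, 0.219, -0.002, -0.009]
ft_force: [-5.1, 4.4, -0.0]
width: 13.4
```

```bash
python3 st.py
```

```text
t 24.85 jig 45.5 3.0 86.9 F [-5.1  4.4 -0. ] M [0.86 1.2  0.03] turn 0.938 tilt [-0.009  0.016] w 13.4
```

Call:
carry_out(
  plan="10 0 0 0 0.06;10 0 0 0 0.06;10 0 0 0 0.06;10 0 0 0 0.06;10 0 0 0 0.06;10 0 0 0 0",
)

```text
t: 25.45
ee_pos: [622.3, -143.2, 86.9]
orientation: [0.997, 0.07, -0.004, -0.009]
ft_force: [-5.2, 3.9, 0.9]
width: 13.2
```

```bash
python3 st.py
```

```text
t 25.45 jig 45.6 3.1 86.9 F [-5.2  3.9  0.9] M [0.87 1.15 0.1 ] turn 1.238 tilt [-0.008  0.016] w 13.2
```

Call:
carry_out(
  plan="10 0 0 0 0.06;10 0 0 0 0.06;10 0 0 0 0.06;10 0 0 0 0.06;10 0 0 0 0.06;10 0 0 0 0.03;10 0 0 0 0",
)

```text
t: 26.15
ee_pos: [622.4, -143.3, 86.9]
orientation: [0.996, -0.094, -0.005, -0.008]
ft_force: [-4.2, 3.6, -0.3]
width: 13.4
```

```bash
python3 st.py;python3 -c "
from yaw import *
yaw('w12')
p,d=imaging.camera('scene'); cv2.imwrite('pics/s12.png',cv2.resize(p[180:330,170:310,::-1],None,fx=4,fy=4))"
```

```text
t 26.15 jig 45.7 3.1 86.9 F [-4.2  3.6 -0.3] M [0.86 1.1  0.11] turn 1.568 tilt [-0.008  0.016] w 13.4
end face slope in tool frame [ 2.0000e-03 -3.6148e+01] x mid -0.61 n 391
```

View pics/w12.png

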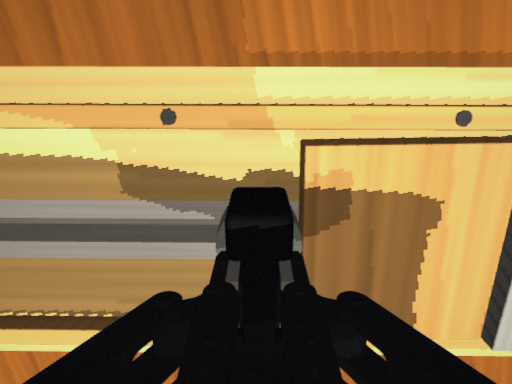

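View pics/s12.png

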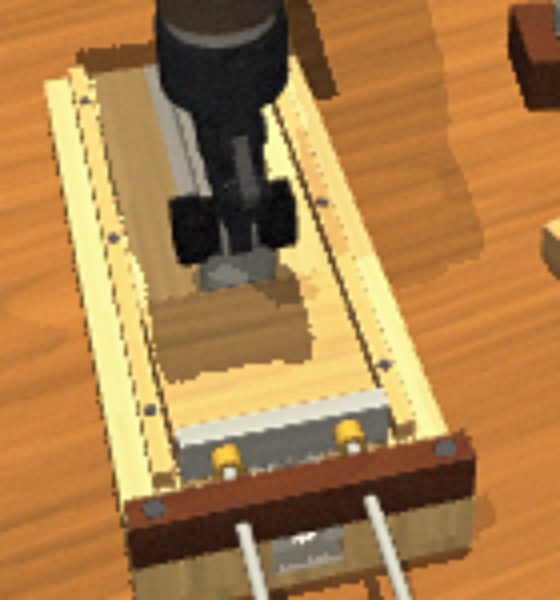

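The stud has turned a full quarter turn with almost no torque. Before letting go, I'll ease it back so the spring seats the head gently on the near wall.

Call:
carry_out(
  plan="10 -0.1 -0.03 0 0;10 -0.1 -0.03 0 0;10 0 0 0 0",
)

```text
t: 26.55
ee_pos: [616.8, -141.9, 86.9]
orientation: [0.995, -0.095, -0.005, -0.006]
ft_force: [-5.2, 1.5, -1.6]
width: 13.4
```

```bash
python3 st.py
```

```text
t 26.55 jig 39.9 3.4 86.9 F [-5.2  1.5 -1.6] M [0.29 1.1  0.05] turn 1.568 tilt [-0.008  0.014] w 13.4
```

Call:
carry_out(
  plan="10 -0.08 0 0 0;10 -0.06 0 0 0;10 0 0 0 0",
)

```text
t: 26.85
ee_pos: [614.2, -141.4, 87.0]
orientation: [0.995, -0.095, -0.003, -0.006]
ft_force: [-0.4, 0.7, -5.8]
width: 13.1
```

```bash
python3 st.py
```

```text
t 26.85 jig 37.2 3.3 87.0 F [-0.4  0.7 -5.8] M [ 0.21 -0.08 -0.03] turn 1.569 tilt [-0.005  0.013] w 13.1
```

Fx has dropped to about 0, so the head is seated. I'll release and rise.

Call:
carry_out(
  plan="30 0 0 0 0;40 0 0 0 0;50 0 0 0 0;50 0 0 0 0;50 0 0 0 0;50 0 0 0 0",
)

```text
t: 27.45
ee_pos: [613.8, -141.4, 87.5]
orientation: [0.995, -0.095, -0.004, -0.006]
ft_force: [-0.4, 0.1, 0.1]
width: 49.9
```

```bash
python3 st.py; python3 -c "
from yaw import *
yaw('w13')"
```

```text
t 27.45 jig 36.9 3.3 87.5 F [-0.4  0.1  0.1] M [-0.02 -0.    0.  ] turn 1.569 tilt [-0.006  0.013] w 49.9
end face slope in tool frame [ 1.2000e-02 -3.6617e+01] x mid -0.81 n 390
```

View pics/w13.png

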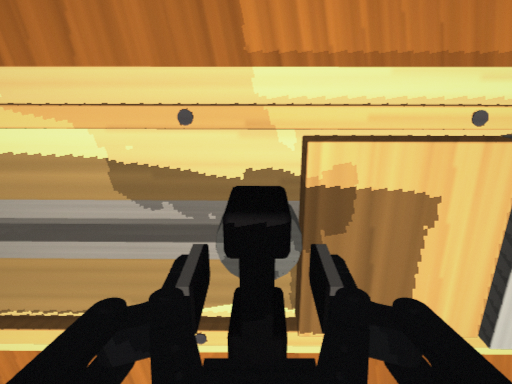

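The fingers are clear of the waist on both sides. I'll rise straight up.

Call:
carry_out(
  plan="50 0 0 -0.2 0;50 0 0 -0.4 0;50 0 0 -0.7 0;50 0 0 -1 0;50 0 0 -1 0;50 0 0 -1 0;50 -1 0 -0.5 0;50 -1 0 0 0;50 -1 0 0 0;50 0 0 0 0",
)

```text
t: 28.5
ee_pos: [522.6, -125.6, 233.6]
orientation: [0.995, -0.095, -0.005, -0.006]
ft_force: [0.8, -0.9, 1.1]
width: 50.3
```

```bash
python3 st.py; python3 - <<'E'
from chk import *
p,d=imaging.camera('scene'); cv2.imwrite('pics/s14.png',cv2.resize(p[180:330,170:310,::-1],None,fx=4,fy=4))
P=cloud('scene',d); A=P[200:300,180:290].reshape(-1,3); J=np.c_[(A[:,:2]-o)@ex,(A[:,:2]-o)@ey,A[:,2]]
b=J[(abs(J[:,2]-74)<3)&(J[:,0]<200)&(abs(J[:,1])<62)&(J[:,0]>90)]; print('plate x',np.percentile(b[:,0],[1,50,99]))
b=J[(abs(J[:,2]-64.5)<2)&(J[:,0]<200)&(abs(J[:,1])<62)&(J[:,0]>20)]; print('board',np.percentile(b[:,0],[1,99]),np.median(b[:,2]))
p2,d2=imaging.camera('wrist'); cv2.imwrite('pics/w14.png',p2[:,:,::-1]); np.savez('w14.npz',p=p2,d=d2); P=cloud('wrist',d2)
m=(p2.max(-1)<60)&(P[...,2]>105)&(P[...,2]<120)&(np.hypot(P[...,0]-614,P[...,1]+143)<60)
t=P[m];r=cv2.minAreaRect(t[:,:2].astype(np.float32)) if len(t) else None; print(r,len(t))
p,d=imaging.camera('side'); cv2.imwrite('pics/side14.png',p[:,:,::-1])
E
```

```text
t 28.5 jig -55.7 1.4 233.6 F [ 0.8 -0.9  1.1] M [-0.04 -0.02  0.06] turn 1.569 tilt [-0.008  0.014] w 50.3
plate x [169.52948102 179.39865002 186.55483614]
board [ 42.41165952 194.13714155] 64.5294056891679
((612.906982421875, -142.08352661132812), (74.78034973144531, 24.840965270996094), 79.14110565185547) 2216
```

View pics/s14.png

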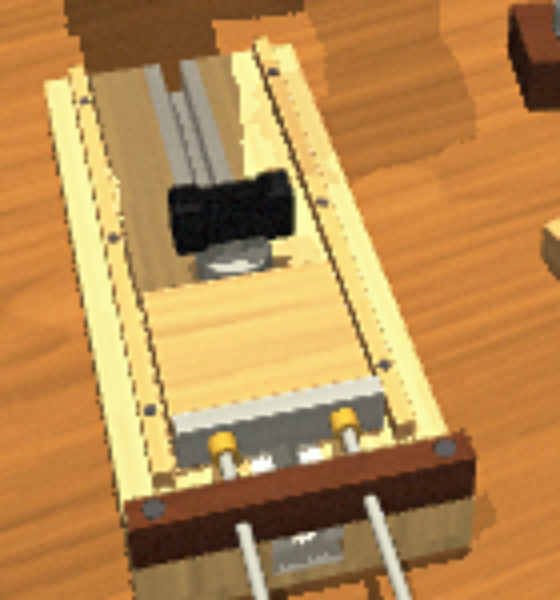

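View pics/w14.png

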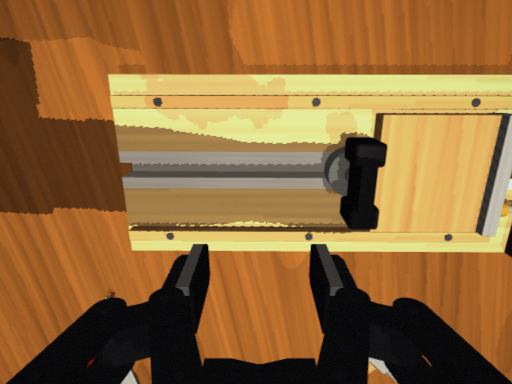

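The handle lies square across the slot (90°), the plate is pushed back about 41 mm, the board is tight and flat, and the arm is clear. I'll hand the job in.

```bash
python3 -c "
from h import *
print(robot.sign_off()); print(robot.sense()['t'])"
```

```text
the job is handed in; nothing more can be done
None
the job is handed in; nothing more can be done
```

The board is clamped in the jig, with the stud locked across the slot. I handed the job in at about 28.7 s of the 72 s allowed. No verdict was reported.

**What I did:**
- I took the bar-handle stud from the rack, regripped it to centre the hold, and lowered its head into the slot.
- I slid it along so its collar pushed the board and the plate back.
- I felt for the locking place with small turns, always turning back before moving on. It jammed at x ≈ 23, and resistance kept building at 28, 33, 37 and 42 mm.
- At 48.5 mm the side force changed sign, so I backed up to about 45.5 mm. There the stud turned the full quarter turn with almost no torque (0.1 N m).
- I eased the stud back until the head rested on the near wall, then let go and rose straight up.

**Last checks:**
- **Handle:** it lies 90° to the slot.
- **Plate:** it is still pushed back about 41 mm.
- **Board:** it is flat (top at 64.5 mm) and held between collar and plate. I judged its contact with the collar and the plate from the pictures and did not measure the gaps.
- **Arm:** it is clear and touching nothing.
- **Force while feeling:** the largest turning moment was about 0.7 N m.

**One small disagreement:** the handle sat about 2.5 mm off the slot's centre line, probably from play and lean; the limit for the head is 6 mm.

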